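# Clear the marked bay and tip the pencil box down into it

### The arm

A 6-joint arm with a two-finger parallel gripper is mounted at the origin on a cart in front of the work surface, level with it; the furniture and walls round the work are solid. World frame = base frame: x ahead of the robot, y to its left, z up, the work surface at z = 0. Lengths are in m, angles in rad, forces in N, time in s.
With the tool pointing down it reaches from about 0.225 to 0.875 m from the base axis. Payload 3.4 kg.
Tool frame: the origin (TCP) lies midway between the tips of the shut fingers; the grasp point (between the pads) lies 19 mm behind it (pinch_z is the distance from the TCP to the grasp point, in m); z points along the fingers, y is the line along which they close (so a half turn about z gives the same grasp; the last joint's range is limited). The gripper opens to 85 mm and grips with 20 to 120 N. Pads are 22 mm wide; open, the fingers measure 114 mm over their backs; the gripper's body (76 mm by 85 mm) begins 54 mm behind the grasp point. The pads swing forward as they close: fully open they stand 13 mm farther back than shut.
Start: joints at [-1.328, 0.276, 1.505, -0, 1.361, -0.121], TCP at [0.205, -0.537, 0.231] pointing down, gripper open.
Joint ranges: [-2.89, 2.89], [-0.75, 2.08], [0.22, 2.7], [-1.18, 4.32], [0.11, 2.71], [-2.7, 2.7]. Speed limits (rad/s): [2.57, 2.57, 3.14, 3.14, 3.14, 3.14].

### API

Orientations are given as a unit quaternion [w, x, y, z].
In Python, from rig import get_state, get_image, sign_off, pinch_z gives the robot as it stands.
- The arm moves only by the tool send_rows, never from a script. Its argument "steps" is one flat list of numbers, 5 for each row, row after row: the gripper's target within -1 to 1 (fully open at 1, half-way at 0, shut at -1), then the shift along the tool's x, y, z in cm, then the turn about the tool's z in degrees. In form: [gripper, x, y, z, roll, gripper, x, y, z, roll, ...]. A call has 1 to 12 rows; each row shifts and turns the commanded pose from where the row before left it, along the tool's axes as they then stand; what a row does not reach is not made up. A row lasts 1/10 s, in which the tool goes at most 50 mm and 8.59 degrees, less where a joint would pass 70% of its speed; a pose out of reach is approached as far as the arm can. A call is refused whole if a number of a shift passes 5 or a number of a turn 8.59, either way. A call with a gripper value outside its range is refused whole. The fingers move at their own pace and stop on an object; "newtons" is the grip in N (left out, the last holds). Time passes only in rows, so rows that do not move let the fingers close. It gives the time, the measured TCP pose, the force, the opening and the grip force at its end, in the units of the state.
- get_state(): the state, without advancing time (a new reading comes with each control period).
- get_image(name): name is "scene" or "top" or "wrist"; returns a dict with "color" (400x640x3 uint8, red, green, blue), "mtx" (3x3 intrinsics, pixels), "T" (4x4, takes a point from camera to world coordinates); the wrist camera has in their place "mount" (4x4, takes a point from camera to tool coordinates, whose origin is the TCP and whose axes are the flange's). Camera axes: x right, y down, z forward; pixel columns grow to the right and rows downward; lengths in m; the calibration is good to about 2 mm. A picture is of the moment at which its call begins: read the wrist's pose just before it. There is no depth.
- sign_off(): hands the job in; it is judged then, once.
The state is a dict: "clock": time; "qpos": joint angles; "qd": joint speeds; "effort": joint torques, N m; "position": TCP position; "ee_rot": TCP orientation; "contact_force": force on the tool from outside, world axes, zero at the start; "moment": the same for the moment, N m; "width": finger opening in m; "gripper_force": force on a finger pad.
Only numpy, scipy, OpenCV 4.12 (cv2) and the standard library are available. Lean on these libraries where they do the work, as an engineer would, in place of code of your own. Each camera call takes 0.05 s, during which the arm holds its last target. There are 200 camera calls.

### The job

The cedar pencil box standing on end at the edge of the taped bay is to lie in the bay for pricing. Using only the fingers, first slide the metal tin along the table until it is wholly outside the taped outline, with the box still standing; then push the box high on its lid side so that it topples onto its underside, lid up, and lies completely within the outer edges of the taped outline. Lift or carry nothing, and leave the other things on the table alone.

Things in the scene. Friction and masses are not known exactly. Their poses are not given: they have to be found in the camera images.
- bay: Marked bay: a rectangular outline of flat dark grey cloth-tape strips stuck on the table top, 140 mm (its x) by 240 mm (its y) measured over the outer edges, strips 18 mm wide with no height. Origin at the centre, on the table top (z = 0). Fixed.
- pencil_box: Cedar pencil box, 80 x 172 x 62 mm, fixed lid, about 0.5 kg. At the start it stands on end, 172 mm high, across the bay's +y end: plain underside facing along the bay (bay -y), lid facing away (bay +y). Origin: centre of the underside. x: 80 mm width; y: length, pointing down while it stands; z: from underside (0) to lid face (0.058), level while it stands, up when it lies lid up.
- foot_a (a point): Corner of the pencil box's underside at box (0.040, 0.085, 0): on the table at the start. The box stands leaning 1 degree toward the bay. It tips over the edge from foot_a to foot_b; once leaned some 20 degrees it falls on by itself, and that edge stays within about 2 cm of where it stood.
- foot_b (a point): Corner of the pencil box's underside at box (-0.040, 0.085, 0): on the table at the start, other end of the tipping edge
- head_a (a point): Corner of the pencil box's underside at box (0.040, -0.085, 0): at the top at the start. The lid side has a small ridge 4 mm high at box y = -0.070 to -0.050 in the middle of the width.
- head_b (a point): Corner of the pencil box's underside at box (-0.040, -0.085, 0): at the top at the start
- tin: Plain grey metal tin with a closed lid, a low rounded box lying inside the bay: 88 (its x) x 118 (its y) x 60 mm high, about 0.2 kg. Origin at the centre of its underside, on the table; z up. Its long side runs roughly along the bay (within 0.25 rad).
- tin_corner0 (a point): Corner of the tin's foot, at tin (0.044, 0.059, 0)
- tin_corner1 (a point): Corner of the tin's foot, at tin (-0.044, 0.059, 0)
- tin_corner2 (a point): Corner of the tin's foot, at tin (-0.044, -0.059, 0)
- tin_corner3 (a point): Corner of the tin's foot, at tin (0.044, -0.059, 0)
- stapler: Bystander: stapler, 34 x 148 x 52 mm, lying on the robot side of the standing pencil box. Origin at the centre of its underside; y along its length.
- remote: Bystander: black remote control, 173 (x) x 45 x 19 mm, lying across beyond the bay's -y end. Origin at the centre of its underside.
- candle: Bystander: candle in a glass jar, 76 mm diameter, 90 mm high, behind the bay to the left. Origin at the centre of its underside.
- mug: Bystander: white mug, 92 x 127 x 95 mm with its handle, left on the table. Origin at the centre of its underside.
- clear_tape: Bystander: wide roll of tape, 92 mm diameter, 48 mm high, on the right. Origin at the centre of its underside.
- pot: Bystander: dark pot full of pens, 83 x 87 x 169 mm, at the back right. Origin at the centre of its underside.

How it is judged:
On the way, in this order (a step that is already met when the one before it is completed fails the run):
1. the tin lies wholly outside the taped outline while the box still stands on end ((x of each of tin_corner0, tin_corner1, tin_corner2, tin_corner3 in the frame of bay above 0.07 m or x of each of tin_corner0, tin_corner1, tin_corner2, tin_corner3 in the frame of bay below -0.07 m or y of each of tin_corner0, tin_corner1, tin_corner2, tin_corner3 in the frame of bay above 0.12 m or y of each of tin_corner0, tin_corner1, tin_corner2, tin_corner3 in the frame of bay below -0.12 m) and angle between pencil_box's own y axis and vertical above 2.99 rad and linear speed of tin below 0.05 m/s), for 0.2 s.
2. the pencil box lies lid up, completely within the outline (angle between pencil_box's own z axis and vertical below 0.1 rad and x of foot_a in the frame of bay between -0.07 and 0.07 m and y of foot_a in the frame of bay between -0.12 and 0.12 m and x of foot_b in the frame of bay between -0.07 and 0.07 m and y of foot_b in the frame of bay between -0.12 and 0.12 m and x of head_a in the frame of bay between -0.07 and 0.07 m and y of head_a in the frame of bay between -0.12 and 0.12 m and x of head_b in the frame of bay between -0.07 and 0.07 m and y of head_b in the frame of bay between -0.12 and 0.12 m), for 0.2 s.
At the end, for the whole second after the job is handed in: The pencil box lies flat on the table, lid up (within 0.1 rad), all four corners of its underside within the 140 x 240 mm outline; the tin lies flat on the table with all four corners beyond one edge line of the outline; both are at rest (all of step 2 and (x of each of tin_corner0, tin_corner1, tin_corner2, tin_corner3 in the frame of bay above 0.07 m or x of each of tin_corner0, tin_corner1, tin_corner2, tin_corner3 in the frame of bay below -0.07 m or y of each of tin_corner0, tin_corner1, tin_corner2, tin_corner3 in the frame of bay above 0.12 m or y of each of tin_corner0, tin_corner1, tin_corner2, tin_corner3 in the frame of bay below -0.12 m) and linear speed of each of pencil_box, tin below 0.02 m/s and angle between tin's own z axis and vertical below 0.1 rad and height (world z) of tin below 0.01 m and height (world z) of pencil_box below 0.012 m); the robot touches nothing.
It fails at once if the tin is lifted off the table (its origin more than 15 mm up) or stood up (height (world z) of tin above 0.015 m or angle between tin's own z axis and vertical above 0.35 rad).
It fails at once if the box is lifted or carried, or tipped the wrong way (both foot corners more than 30 mm above the table) (height (world z) of each of foot_a, foot_b above 0.03 m).
It fails at once if the tin or the box is pushed with the arm or the body of the gripper instead of the fingers (contact force between the arm and tin above 2 N or contact force between the arm and pencil_box above 2 N).
It fails at once if a bystander (stapler, remote control, candle jar, mug, wide tape roll or pen pot) is moved more than 25 mm (distance of any of stapler, remote, candle, mug, clear_tape, pot from where it was at the start of the episode above 0.025 m).
It also fails if it takes over 53 s, if anything falls off the work surface, if the arm or the gripper's body presses on something with over 40 N, if the wrist force passes 120 N, or if a joint passes its speed limit or range.

## Working session

There is one attempt and no reset: what is moved stays moved. The work goes in short steps, Python scripts to look and compute and a tool call to move; the robot and the scene stay as the last step left them, time stands still between calls to the robot, and variables do not carry over. Pictures are saved under pics/ and viewed, at most 10 in all, crops included, and the job is handed in when it is done.

Besides the shell and the picture viewer there is one more tool, called after "Call:" as name(argument=value, ...) on one line, values as JSON. send_rows: Moves the arm, as the interface text tells. Its arguments: {"type":"object","properties":{"steps":{"type":"array"},"newtons":{"type":"number"}},"required":["steps"]}

```bash
mkdir -p pics && python3 - <<'E'
from rig import *
import cv2, numpy as np
s=get_state(); print(s['clock'],s['position'],s['ee_rot'],s['width'])
for n in ('scene','top'):
    d=get_image(n); cv2.imwrite(f'pics/{n}0.png',d['color'][:,:,::-1]); print(n,d['mtx'].tolist(),np.round(d['T'],4).tolist())
    np.savez(f'{n}.npz',**d)
E
```

```text
0.0 [ 0.20446593 -0.53684193  0.23043758] [-9.11558368e-04  9.83498934e-01  1.80911619e-01 -5.07214711e-05] 0.08530295847418536
scene [[516.7905209189838, 0.0, 323.5601031367286], [0.0, 516.7905209189838, 199.5351119644739], [0.0, 0.0, 1.0]] [[0.564, -0.3269, 0.7583, -0.7292], [-0.8256, -0.204, 0.5261, -0.9152], [-0.0173, -0.9228, -0.385, 0.7734], [0.0, 0.0, 0.0, 1.0]]
top [[503.6526742525005, 0.0, 315.43524653669357], [0.0, 503.6526742525005, 198.37562542797974], [0.0, 0.0, 1.0]] [[0.0529, -0.9378, 0.343, 0.0238], [-0.9986, -0.0466, 0.0268, -0.099], [-0.0092, -0.3439, -0.9389, 1.6166], [0.0, 0.0, 0.0, 1.0]]
```

View pics/scene0.png

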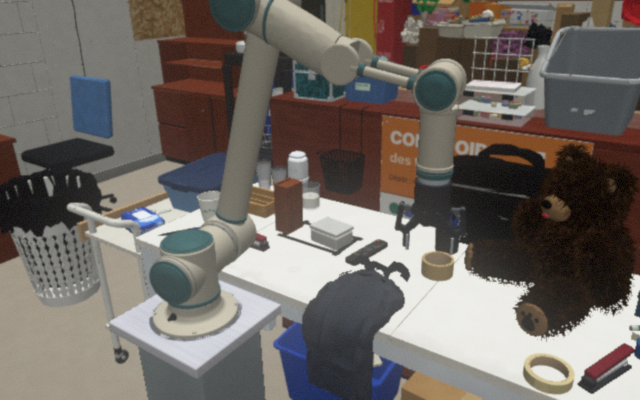

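View pics/top0.png

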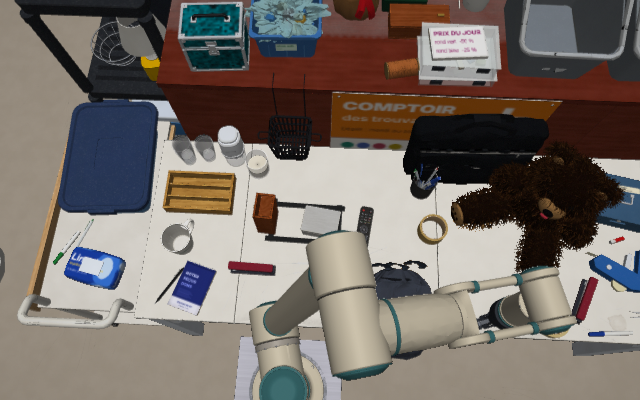

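The scene view shows the box standing at (288,205) and the tin at (332,233). The top view shows the box at (265,210), the bay outline spanning about (270–345, 203–242), the tin at (321,220), the remote at (366,225), the candle at (257,162) and the stapler at (250,268).

```bash
python3 - <<'E'
import cv2
a=cv2.imread('pics/top0.png')[150:285,225:395]
b=cv2.imread('pics/scene0.png')[165:285,235:405]
cv2.imwrite('pics/topc.png',cv2.resize(a,None,fx=4.4,fy=4.4,interpolation=cv2.INTER_CUBIC))
E
```

```text
(no output)
```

View pics/topc.png

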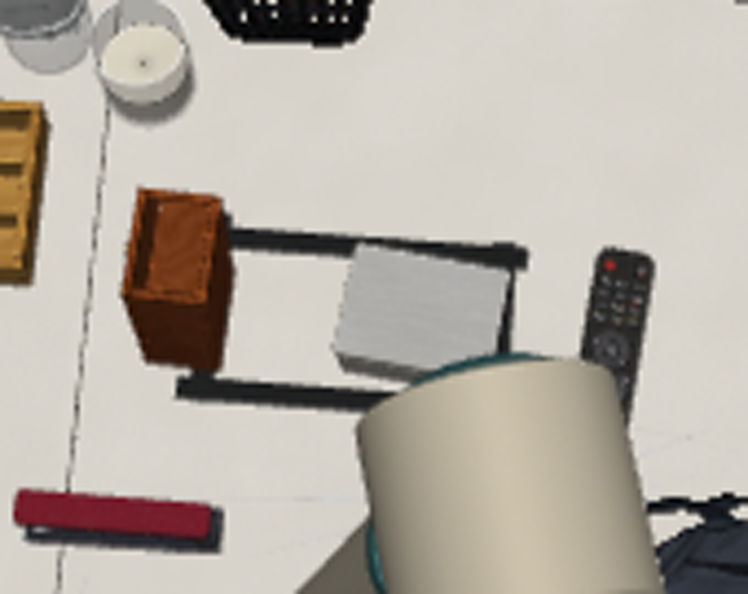

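Top crop: the bay's outer corners are at about (178,388–398) and (527,247). Tin top corners are (358,242), (510,268) and (333,347). The box base near edge runs (148,362)–(215,372), and its top corners are (138,188), (222,197), (123,293) and (207,303).

```bash
cat > geo.py <<'E'
import numpy as np
def unproj(d,px,z):
    K,T=d['mtx'],d['T']; px=np.atleast_2d(px).astype(float)
    r=np.c_[px,np.ones(len(px))]@np.linalg.inv(K).T@T[:3,:3].T
    return T[:3,3]+r*((z-T[2,3])/r[:,2])[:,None]
def proj(d,P):
    K,T=d['mtx'],d['T']; c=(np.atleast_2d(P)-T[:3,3])@T[:3,:3]; u=c@K.T; return u[:,:2]/u[:,2:]
E
python3 - <<'E'
import numpy as np
from geo import *
d=dict(np.load('top.npz')); f=lambda p,z:np.round(unproj(d,np.array(p)/4.4+[225-.4,150-.4],z)[:,:2],3).tolist()
print('bay NL,FR, top strip left,right outer, near strip',f([(176,398),(527,245),(230,227),(500,243),(360,410)],0))
print('tin top',f([(358,242),(510,268),(333,347)],.06))
print('box top',f([(138,188),(222,197),(123,293),(207,303)],.172),'foot',f([(148,362),(215,372),(232,265)],0))
print('remote',f([(597,250),(653,255),(628,420)],.01),'candle',f([(145,85)],.045),'stapler',f([(15,510),(220,520)],.02))
print('table back edge',f([(230,0),(700,0)],0),'T',np.round(d['T'][:3,3],3))
E
```

```text
bay NL,FR, top strip left,right outer, near strip [[0.459, 0.108], [0.594, -0.152], [0.598, 0.078], [0.595, -0.131], [0.457, -0.031]]
tin top [[0.569, -0.025], [0.554, -0.138], [0.487, -0.011]]
box top [[0.562, 0.126], [0.558, 0.067], [0.485, 0.129], [0.481, 0.071]] foot [[0.486, 0.132], [0.481, 0.08], [0.567, 0.074]]
remote [[0.589, -0.206], [0.587, -0.249], [0.456, -0.232]] candle [[0.695, 0.148]] stapler [[0.363, 0.216], [0.363, 0.065]]
table back edge [[0.792, 0.094], [0.81, -0.284]] T [ 0.024 -0.099  1.617]
```

Call:
send_rows(steps=[1,0,0,-2,7,1,0,0,-2,7,1,0,0,-2,7])

```text
clock: 0.4
position: [0.2045, -0.537, 0.2913]
ee_rot: [-0.001, 1.0, -0.004, -0.0]
contact_force: [-0.0, 1.1, -0.2]
width: 0.0852
gripper_force: 0.0
```

Call:
send_rows(steps=[1,1.5,-4.2,-1,0,1,1.5,-4.2,-1,0,1,1.5,-4.2,-1,0,1,1.5,-4.2,-1,0,1,1.5,-4.2,0,0,1,1.5,-4.2,0,0,1,1.5,-4.2,0,0,1,1.5,-4.2,0,0,1,1.5,-4.2,0,0,1,1.5,-4.2,0,0,1,1.5,-4.2,0,0,1,0,0,0,0])

```text
clock: 1.6
position: [0.3715, -0.0707, 0.3311]
ee_rot: [-0.002, 1.0, 0.003, 0.0]
contact_force: [-0.3, -0.3, 0.1]
width: 0.0854
gripper_force: 0.0
```

```bash
python3 - <<'E'
from rig import *
import cv2, numpy as np
s=get_state(); print(s['clock'],s['position'],s['ee_rot'])
d=get_image('wrist'); cv2.imwrite('pics/w1.png',d['color'][:,:,::-1]); print(d['mtx'].tolist(),np.round(d['mount'],4).tolist())
np.savez('w1.npz',p=s['position'],q=s['ee_rot'],**d)
E
```

```text
1.6 [ 0.37152551 -0.07066046  0.33113284] [-1.60373043e-03  9.99993927e-01  3.07924532e-03  3.04142369e-04]
[[276.874477147005, 0.0, 319.6577938439863], [0.0, 276.874477147005, 196.7397855047186], [0.0, 0.0, 1.0]] [[0.0007, -0.952, -0.3062, 0.0786], [1.0, 0.0005, 0.0006, 0.0013], [-0.0004, -0.3062, 0.952, -0.1436], [0.0, 0.0, 0.0, 1.0]]
```

View pics/w1.png

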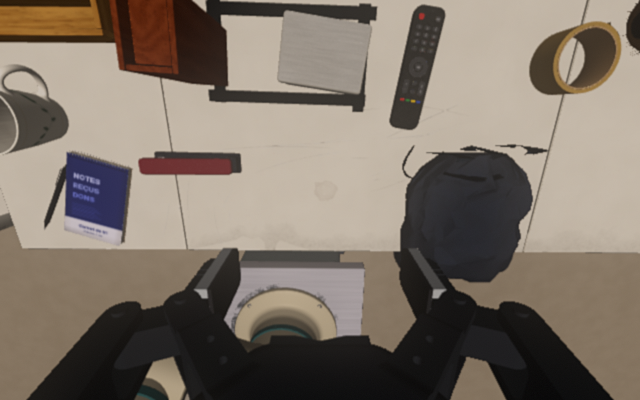

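The wrist view shows the bay across (208–377, 3–110), the tin at (325,50), the box foot at about (225,85) and the remote at (418,65). I'll enlarge the bay.

```bash
python3 - <<'E'
import cv2
a=cv2.imread('pics/w1.png')[0:125,190:390]
cv2.imwrite('pics/w1c.png',cv2.resize(a,None,fx=4,fy=4,interpolation=cv2.INTER_CUBIC))
E
```

```text
(no output)
```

View pics/w1c.png

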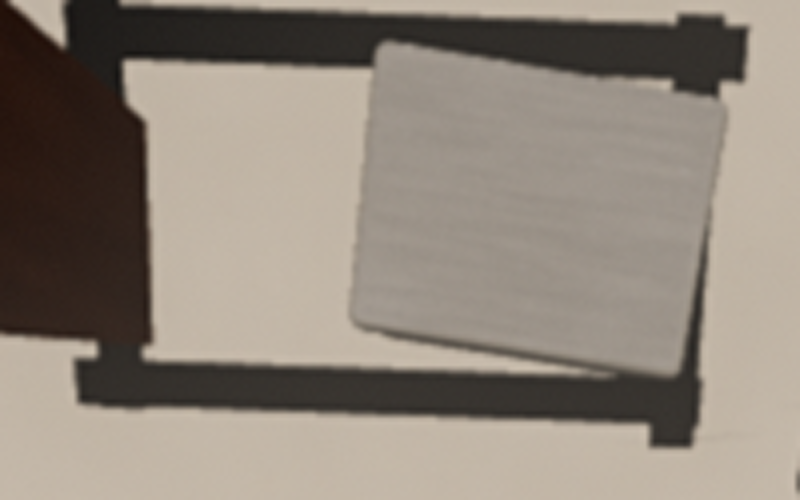

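```bash
cat >> geo.py <<'E'
from scipy.spatial.transform import Rotation as R
def wrist(f):
    d=dict(np.load(f)); T=np.eye(4); T[:3,:3]=R.from_quat(np.roll(d['q'],-1)).as_matrix(); T[:3,3]=d['p']; d['T']=T@d['mount']; return d
E
python3 - <<'E'
from geo import *
d=wrist('w1.npz'); f=lambda p,z:np.round(unproj(d,np.array(p)/4+[190-.4,-.4],z)[:,:2],4)
print('far',f([(120,8),(680,25)],0).tolist(),'near',f([(80,403),(650,422)],0).tolist())
print('right',f([(724,30),(692,445)],0).tolist(),'left out',f([(68,30),(98,350)],0).tolist(),'left in',f([(120,70),(142,355)],0).tolist())
print('tin',f([(377,40),(726,100),(350,325),(682,375)],.06).tolist(), 'foot',f([(145,122),(150,342),(0,332)],0).tolist())
E
```

```text
far [[0.5977, 0.0775], [0.5936, -0.1285]] near [[0.4604, 0.108], [0.4546, -0.1233]]
right [[0.5921, -0.1448], [0.4458, -0.1409]] left out [[0.5906, 0.0975], [0.4805, 0.0985]] left in [[0.5779, 0.0796], [0.4787, 0.0811]]
tin [[0.5707, -0.0236], [0.5544, -0.1375], [0.4853, -0.0114], [0.4698, -0.1274]] foot [[0.5609, 0.0719], [0.4836, 0.0774], [0.4869, 0.1368]]
```

Call:
send_rows(steps=[1,2,0.2,4,0,1,2,0.2,4,0,1,1.8,0,4,0,1,0,0,4,0,1,0,0,4,0,1,0,0,4,0,1,0,0,4,0,1,0,0,2.5,0,1,0,0,1.4,0,1,0,0,0,0])

```text
clock: 2.65
position: [0.4268, -0.0809, 0.0103]
ee_rot: [-0.001, 1.0, -0.002, -0.003]
contact_force: [1.5, -0.4, 0.1]
width: 0.0855
gripper_force: 0.0
```

Call:
send_rows(steps=[1,1.5,0,0,0,1,1,0,0,0,1,1,0,0,0,1,1,0,0,0,1,1,0,0,0,1,1,0,0,0,1,1,0,0,0])

```text
clock: 3.35
position: [0.5042, -0.08, 0.0123]
ee_rot: [-0.0, 1.0, -0.001, -0.0]
contact_force: [-0.8, 0.0, 2.5]
width: 0.0851
gripper_force: 1.0
```

Call:
send_rows(steps=[1,1,0,0,0,1,1,0,0,0,1,1,0,0,0,1,1,0,0,0,1,1,0,0,0,1,1,0,0,0,1,1,0,0,0,1,1,0,0,0,1,1,0,0,0,1,0.5,0,0,0,1,0,0,0,0])

```text
clock: 4.45
position: [0.6004, -0.0806, 0.0123]
ee_rot: [0.0, 1.0, -0.001, 0.001]
contact_force: [-0.1, -1.0, 0.6]
width: 0.0854
gripper_force: 0.0
```

Call:
send_rows(steps=[1,0,0,0,0,1,-2,0,0,0,1,-3,0,0,0,1,-3,0,-2,0,1,-3,0,-4,0,1,-3,0,-4,0,1,-3,0,-5,0,1,-3,0,-5,0,1,-2,0,-5,0,1,0,0,-5,0,1,0,0,-2,0,1,0,0,0,0])

```text
clock: 5.65
position: [0.3901, -0.0805, 0.3181]
ee_rot: [0.002, 1.0, -0.002, 0.004]
contact_force: [-0.4, 0.5, 0.8]
width: 0.085
gripper_force: 0.0
```

```bash
python3 - <<'E'
from rig import *
import cv2, numpy as np
s=get_state(); print(s['clock'],s['position'],s['ee_rot'])
d=get_image('wrist'); np.savez('w2.npz',p=s['position'],q=s['ee_rot'],**d)
t=get_image('top'); np.savez('top2.npz',**t)
cv2.imwrite('pics/w2.png',d['color'][:200,:,::-1])
a=cv2.resize(t['color'][130:285,225:395,::-1],None,fx=3.5,fy=3.5,interpolation=cv2.INTER_CUBIC)
w=cv2.resize(d['color'][:150,160:400,::-1],(595,372),interpolation=cv2.INTER_CUBIC)
cv2.imwrite('pics/c2.png',cv2.resize(np.vstack([w,a[:,:595]]),None,fx=.64,fy=.64) if 0 else a)
cv2.imwrite('pics/w2c.png',cv2.resize(d['color'][:150,160:400,::-1],None,fx=3.3,fy=3.3,interpolation=cv2.INTER_CUBIC))
E
```

```text
5.65 [ 0.39013771 -0.08050916  0.31814079] [ 0.00164833  0.99998876 -0.00153616  0.00417253]
```

View pics/c2.png

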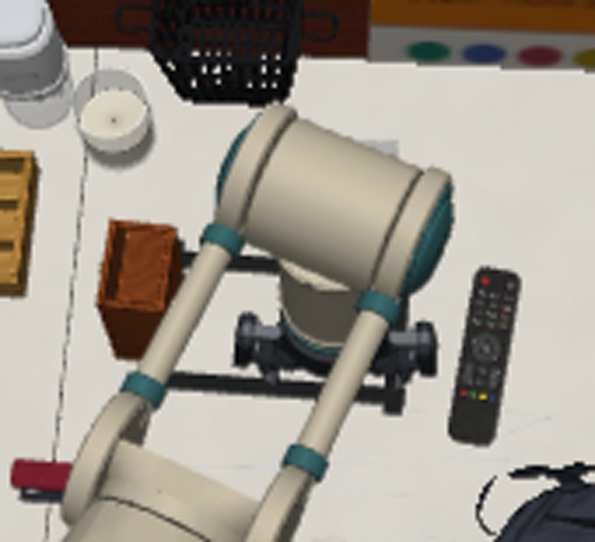

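Call:
send_rows(steps=[-1,1.7,-3.5,0,0,-1,1.7,-3.5,0,0,-1,1.7,-3.5,0,0,-1,1.7,-3.5,0,0,-1,1.7,-3.5,0,0,-1,1.7,-3.5,0,0,-1,1.7,-3.5,0,0,-1,1.6,-3.5,0,0,-1,0,0,0,0])

```text
clock: 6.65
position: [0.5252, 0.2035, 0.3108]
ee_rot: [-0.001, 1.0, 0.001, -0.002]
contact_force: [-0.5, 0.1, -0.2]
width: -0.0001
gripper_force: 0.0
```

```bash
python3 - <<'E'
from rig import *
import cv2, numpy as np
s=get_state(); print(s['clock'],s['position'],s['ee_rot'])
d=get_image('wrist'); np.savez('w3.npz',p=s['position'],q=s['ee_rot'],**d)
t=get_image('top'); np.savez('top3.npz',**t)
a=cv2.resize(t['color'][130:285,225:395,::-1],None,fx=2.3,fy=2.3,interpolation=cv2.INTER_CUBIC)
w=cv2.resize(d['color'][:,:,::-1],None,fx=.6,fy=.6,interpolation=cv2.INTER_AREA); print(a.shape,w.shape)
c=np.zeros((600,780,3),np.uint8); c[:a.shape[0],:a.shape[1]]=a; c[360:,390:774]=w; 
cv2.imwrite('pics/c3.png',c)
E
```

```text
6.65 [0.52518632 0.20354084 0.31077773] [-5.28733683e-04  9.99996953e-01  7.42793126e-04 -2.29393685e-03]
(356, 391, 3) (240, 384, 3)
```

View pics/c3.png

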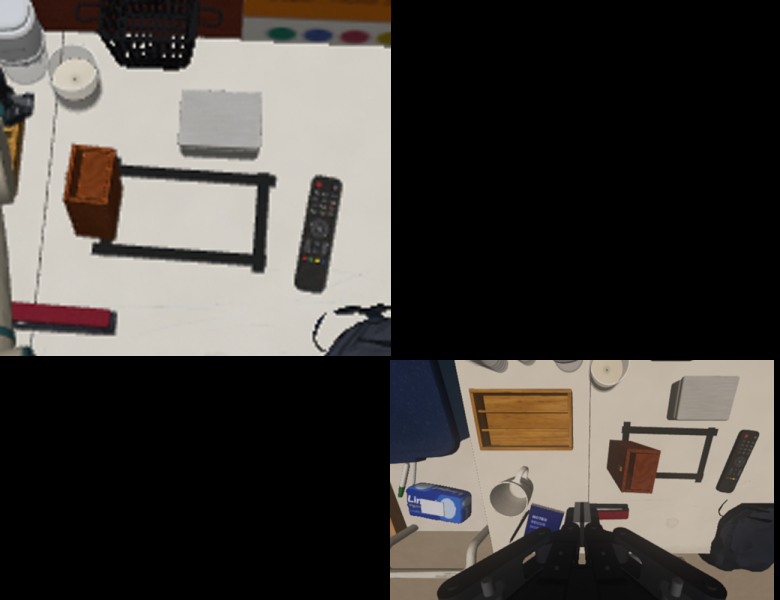

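Tin is clear: its near base edge is at crop row 158, against the strip's outer edge at row 168. The box is still standing at (93,190). Next I go down behind the lid side.

Call:
send_rows(steps=[-1,0,0,4,0,-1,0,0,4,0,-1,0,0,4,0,-1,0,0,4,0,-1,0,0,2.2,0,-1,0,0,0,0,-1,0,0,0,0])

```text
clock: 7.45
position: [0.5242, 0.1987, 0.1325]
ee_rot: [0.0, 1.0, -0.002, -0.0]
contact_force: [-0.2, 0.9, 0.4]
width: -0.0003
gripper_force: 0.0
```

Call:
send_rows(steps=[-1,0,1.5,0,0,-1,0,1.5,0,0,-1,0,1,0,0,-1,0,1,0,0,-1,0,1,0,0,-1,0,1,0,0])

```text
clock: 8.05
position: [0.5258, 0.1307, 0.1352]
ee_rot: [-0.002, 1.0, -0.002, 0.002]
contact_force: [-3.0, 5.7, 16.2]
width: -0.0005
gripper_force: 7.9
```

```bash
python3 - <<'E'
from rig import *
import cv2, numpy as np
s=get_state(); print(s['clock'],s['position'],s['contact_force'],s['moment'],s['gripper_force'])
d=get_image('scene'); np.savez('s4.npz',**d); t=get_image('top')
a=cv2.resize(d['color'][140:270,220:370,::-1],None,fx=4,fy=4,interpolation=cv2.INTER_CUBIC)
cv2.imwrite('pics/c4.png',a)
s=get_state(); print(s['clock'],s['position'],s['contact_force'],s['moment'],s['gripper_force'])
E
```

```text
8.05 [0.52576044 0.1307049  0.13515924] [-2.9927675   5.69597268 16.21463447] [ 0.62093708  0.4250397  -0.07921117] 7.904599029097881
8.15 [0.52571399 0.12915983 0.13493611] [-0.81766637  2.78781167 10.08164818] [ 0.10180497  0.2400728  -0.00472391] 5.080142111046371
```

View pics/c4.png

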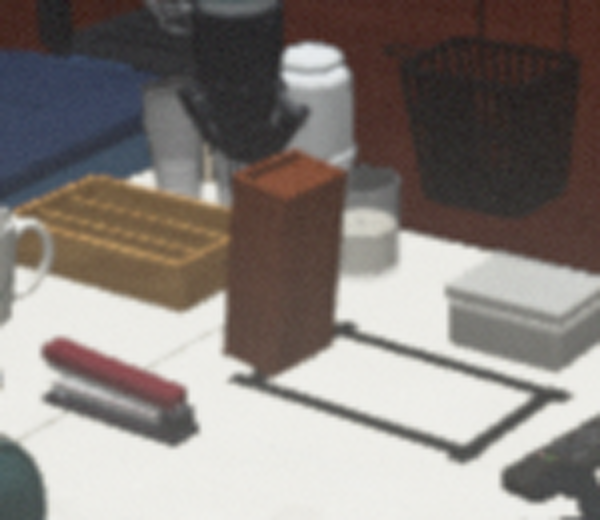

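The box leans only slightly and the finger is snagging on the ridge (10 N upward). I'll ease back, rise above the ridge and push again.

Call:
send_rows(steps=[-1,0,-0.5,0,0,-1,0,-0.5,0,0,-1,0,-0.7,0,0,-1,0,-1,-1,0,-1,0,0,-2,0,-1,0,0,0,0])

```text
clock: 8.75
position: [0.5262, 0.1577, 0.1648]
ee_rot: [-0.0, 1.0, -0.001, 0.002]
contact_force: [1.0, 0.0, 0.4]
width: -0.0001
gripper_force: 0.0
```

Call:
send_rows(steps=[-1,0,1,0,0,-1,0,1,0,0,-1,0,1,0,0,-1,0,1,0,0])

```text
clock: 9.15
position: [0.5239, 0.1155, 0.1619]
ee_rot: [0.0, 1.0, -0.002, -0.001]
contact_force: [-0.3, 0.3, 0.4]
width: 0.0002
gripper_force: 0.3
```

Call:
send_rows(steps=[-1,0,1,0,0,-1,0,1,0,0,-1,0,1,0,0])

```text
clock: 9.45
position: [0.5242, 0.0855, 0.1623]
ee_rot: [0.0, 1.0, -0.002, -0.0]
contact_force: [0.7, -1.1, 0.3]
width: 0.0001
gripper_force: 0.0
```

```bash
python3 - <<'E'
from rig import *
import cv2
s=get_state(); print(s['clock'],s['position'],s['contact_force'])
d=get_image('scene')
cv2.imwrite('pics/c5.png',cv2.resize(d['color'][140:270,220:370,::-1],None,fx=4,fy=4,interpolation=cv2.INTER_CUBIC))
E
```

```text
9.45 [0.52416771 0.08547625 0.1622629 ] [ 0.73609535 -1.13171941  0.27983954]
```

View pics/c5.png

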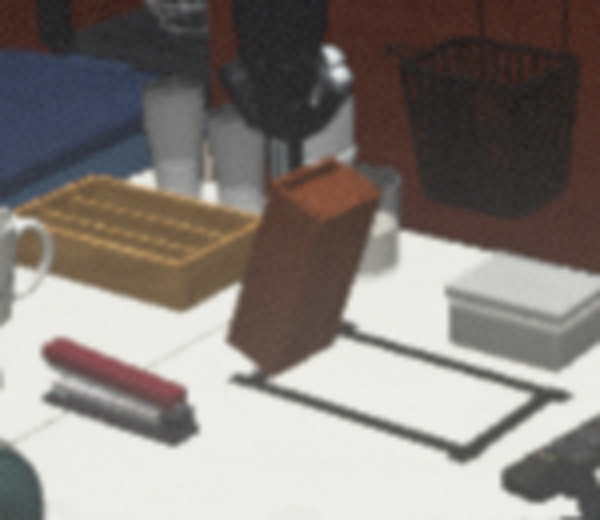

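The box has tilted about 17° toward the bay around the correct edge, near (268,372). A little more push should drop it.

Call:
send_rows(steps=[-1,0,1,0,0,-1,0,1,0,0,-1,0,0,0,0,-1,0,0,0,0,-1,0,0,0,0,-1,0,0,0,0,-1,0,0,0,0,-1,0,0,0,0])

```text
clock: 10.3
position: [0.5242, 0.067, 0.1625]
ee_rot: [0.0, 1.0, -0.001, 0.0]
contact_force: [0.3, -0.4, -0.6]
width: -0.0002
gripper_force: 0.0
```

Call:
send_rows(steps=[-1,0,0,-3,0,-1,0,-2,-4,0,-1,0,-4,-4,0,-1,0,-4,-4,0,-1,-1,-4,0,0,-1,-1,-4,0,0,-1,0,0,0,0,-1,0,0,0,0])

```text
clock: 11.1
position: [0.5043, 0.2382, 0.303]
ee_rot: [0.0, 1.0, -0.0, -0.0]
contact_force: [-0.3, -0.3, -0.4]
width: -0.0001
gripper_force: 0.0
```

```bash
python3 - <<'E'
from rig import *
import cv2, numpy as np
s=get_state(); print(s['clock'],s['position'],s['contact_force'])
t=get_image('top'); np.savez('top6.npz',**t)
cv2.imwrite('pics/c6.png',cv2.resize(t['color'][150:270,230:390,::-1],None,fx=4.8,fy=4.8,interpolation=cv2.INTER_CUBIC))
E
```

```text
11.1 [0.50425129 0.23821201 0.30299489] [-0.2961431  -0.30092668 -0.37027667]
```

View pics/c6.png

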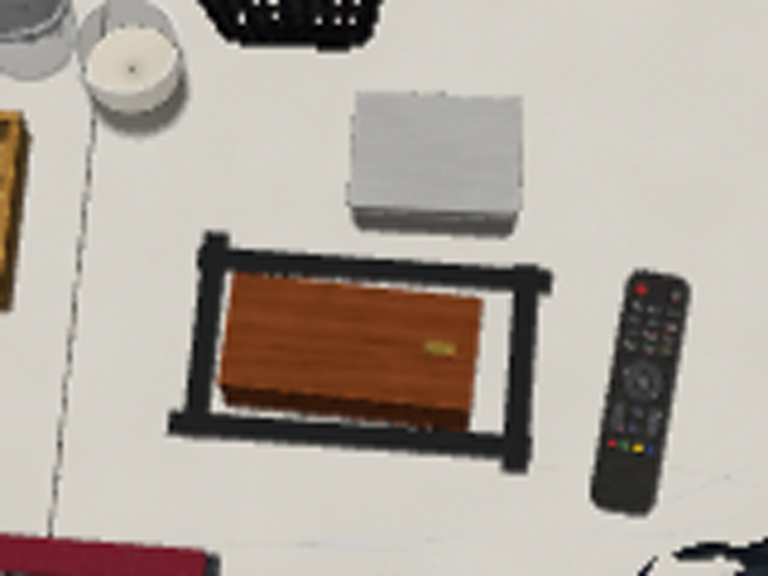

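The box lies lid up with the brass ridge showing at (440,348). Its base corners at (222,405) and (467,432) are inside the strips, about 15 mm from the nearest outer edge. The tin's base edge at row 235 is about 20 mm outside the far strip, and the arm is clear of everything.

```bash
python3 -c "
from rig import *
print(sign_off())"
```

```text
the job is handed in; nothing more can be done
None
```

The job is handed in: in the last top view the tin sits about 20 mm outside the taped outline and the pencil box lies lid up within it, about 15 mm from the nearest outer edge; the sign-off gave no verdict.

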